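# Turn the trolley wheel by its spokes so the valve can take the pump, then tip the brake on

### The arm

A 6-joint arm with a two-finger parallel gripper is mounted at the origin on a cart in front of the work surface, level with it; the furniture and walls round the work are solid. World frame = base frame: x ahead of the robot, y to its left, z up, the work surface at z = 0. Lengths are in m, angles in rad, forces in N, time in s.
With the tool pointing down it reaches from about 0.3 to 0.875 m from the base axis. Payload 6.4 kg.
Tool frame: the origin (TCP) lies at the very end of the fingers, on their centre line; the grasp point (between the pads) lies 19 mm behind it; z points along the fingers, y is the line along which they close (so a half turn about z gives the same grasp; the last joint's range is limited). The gripper opens to 85 mm and grips with 20 to 120 N. Pads are 22 mm wide; open, the fingers measure 114 mm over their backs; the gripper's body (76 mm by 85 mm) begins 54 mm behind the grasp point. The pads swing forward as they close: fully open they stand 13 mm farther back than shut.
Start: joints at [0.977, 0.181, 1.607, -0, 1.354, -0.206], TCP at [0.217, 0.532, 0.231] pointing down, gripper open.
Joint ranges: [-2.99, 2.99], [-0.89, 2.07], [0.3, 2.58], [-1.14, 4.28], [0, 2.63], [-3.12, 3.12]. Speed limits (rad/s): [2.57, 2.57, 3.01, 3.14, 3.14, 3.14].

### API

Orientations are given as a unit quaternion [w, x, y, z].
In Python, from bench import telemetry, camera, ctrl, spotter gives the robot as it stands.
- The arm moves only by the tool send_rows, never from a script. Its argument "series" is a list of rows, each a list of 3 entries, a list of its own where there are three numbers: the turn, a rotation vector about the world's x, y, z in degrees, then the shift along the world's x, y, z in mm, then the closure, from -1 (fully open) to 1 (shut), so that 0 is half open. In form: [[[rx, ry, rz], [dx, dy, dz], gripper], ...]. A call has 1 to 10 rows; each row is the pose to reach, as a shift and turn from the pose commanded when the call began; what a row does not reach only later rows make up. A row lasts 1/8 s, in which the tool goes at most 62.5 mm and 10.7 degrees, less where a joint would pass 70% of its speed; a pose out of reach is approached as far as the arm can. A call with a gripper value outside its range is refused whole. The fingers move at their own pace and stop on an object; the grip force is fixed at half the most. Time passes only in rows, so rows that repeat a pose let the fingers close. It gives the time, the measured TCP pose, the force, the opening and the grip force at its end, in the units of the state.
- telemetry.get_obs(): the state, without advancing time (a new reading comes with each control period).
- camera(name): name is "scene" or "top"; returns a dict with "pixels" (480x640x3 uint8, red, green, blue), "camera_matrix" (3x3 intrinsics, pixels), "xyz" and "orientation" of the camera in the world. Camera axes: x right, y up, looking along -z (the intrinsics and any distortion apply to the point x, -y, -z); pixel columns grow to the right and rows downward; lengths in m; the calibration is good to about 2 mm. A picture is of the moment at which its call begins. There is no depth.
- ctrl.hand_in(): hands the job in; it is judged then, once.
Trained networks look in the newest picture that a camera, given by its name, has taken for a name from the list of things; names that differ only in an ending like _2 or _b are one class to them, and where a whole thing is asked for, a point or a joint stands for the part that bears it (a point fixed in the world has none). Each returns a list of dicts, best first, with "conf" (0 to 1); they miss things now and then, are a little off and sometimes report something else, mostly with a low value. They report only what shows in the picture. A call takes as long as a camera call.
- spotter.boxes_of(thing, camera): "xyz" ([x, y, z] in m, in world coordinates, good to about 4 mm: the middle of the surface that is visible of it).
- spotter.landmark_of(thing, camera): "xyz" ([x, y, z] in m, in world coordinates, good to about 4 mm: a listed point, or the origin of a listed thing).
The state is a dict: "time_s": time; "q": joint angles; "dq": joint speeds; "joint_efforts": joint torques, N m; "eef_pos": TCP position; "eef_rot": TCP orientation; "wrist_force": force on the tool from outside, world axes, zero at the start; "torque": the same for the moment, N m; "opening": opening from 0.0 (shut) to 1.0 (fully open); "grasp_force": force on a finger pad.
Only numpy, scipy, OpenCV 4.12 (cv2) and the standard library are available. Lean on these libraries where they do the work, as an engineer would, in place of code of your own. Each camera call takes 0.05 s, during which the arm holds its last target. There are 200 camera calls.

### The job

The air-tyred trolley wheel on the bench stand has gone flat and has to be pumped up. Push it round by its spokes with your fingertips, gently and without gripping it, until the valve is at the very bottom of the wheel and its stem points straight up at the hub; keep off the flat tyre, which would creep on the rim, and off the rubber stem, which tears. Then push the hinged brake arm beside the wheel over past upright, so that it drops and its shoe rests on the tyre and the wheel stays put with the stem straight up; leave the things lying round the stand where they are.

Things in the scene. Friction and masses are not known exactly. Their poses are not given: they have to be found in the camera images.
- stand: Fixed grey steel wheel stand; plate 220 x 190 mm, top 12 mm above the bench, with an outrigger to the right for the brake. Origin on the bench under the wheel's centre; x away from the worker through the wheel, y left along its width, z up. Facing the robot within 12 degrees. Column behind the wheel, 50 mm wide at y = 0, up to 25 mm above the wheel's centre; nothing stands before the wheel.
- axle (a point): Centre of the wheel on its axle, 165 mm above the bench, fixed to the stand. The axle slopes 30 degrees, for the wheel leans back 30 degrees like an easel, its top farther from the worker. Behind the wheel's middle plane 45 mm of depth is free before the column. The hub is 24 mm in radius; its nut reaches 35 mm in front of the middle plane.
- wheel: The wheel, 290 mm diameter, about 1 kg, bare-metal rim with 5 straight spokes. Origin at its centre; x along the axle, away from the worker and 30 degrees downward; y and z turn with it: the valve is on the -z side, one spoke runs along +z, the others every 72 degrees. It turns either way without end; drag 0.1 N m, so it stays where left. Goal: z in the vertical plane, valve lowest.
- spoke_mid (a point): A point on the axis of the spoke that stands opposite the valve, 65 mm from the wheel's centre. Spokes are 13 mm wide and 18 mm deep along the axle (from 14 mm before to 4 mm behind the wheel's middle plane; this point is 5 mm before it), free from radius 24 mm (hub) to 93 mm (inside of the rim). Rim and tyre reach 18 mm before and behind the middle plane.
- tyre: The black tyre, part of the wheel: 109 to 145 mm radius, 36 mm wide. Not to be pushed by the robot. Same frame as the wheel.
- valve: The valve stem, part of the wheel: rubber with a brass tip, 12 mm thick (17 mm at its root), 32 mm long, standing inward from the rim (radius 93 mm) towards the hub (to radius 61 mm), midway between two spokes. Not to be pushed. Origin at its root; z along the stem towards the hub.
- valve_root (a point): Root of the valve stem on the inside of the rim, 93 mm from the axle point. At the goal it is at the lowest point of the rim (stand y = 0), about 84 mm above the bench.
- brake_arm: Gravity brake: dark steel arm 12 mm thick, 18 mm wide, swinging in the leaned-back plane of the wheel about its origin at stand (-58, -215, 65) mm; x is the hinge line, z up along the arm. It carries a weight (30 mm wide) and, on the wheel's side, a rubber shoe 155 to 230 mm from the hinge. It starts leaning 13 degrees outward on a stop; pushed past upright it falls by itself on to the tyre.
- brake_knob (a point): Centre of the black ball knob (30 mm diameter) on the end of the brake arm, 250 mm from the hinge. Parked: about stand (64, -271, 276) mm; arm upright: (68, -215, 282) mm; brake on (arm leaning 23 degrees inward): (58, -118, 265) mm. Pushing it inward takes about 2 N, more when fast (the hinge is damped).
- squeeze_bottle: Bystander: white squeeze bottle with a red nozzle, standing, 54 mm diameter, 132 mm tall; origin under its centre. Loose.
- paper_tape: Bystander: roll of paper tape lying flat, 54 mm diameter, 18 mm high; origin under its centre. Loose.
- red_driver: Bystander: screwdriver with a red handle, 204 mm long, 28 mm thick; origin under its middle. Loose.
- worn_pliers: Bystander: pliers with brown handles, 125 x 53 x 12 mm, lying behind the stand; origin under the middle. Loose.

How it is judged:
By the outcome, as a careful person would: the job done as asked, in the order asked, and still so for the second after the job is handed in, with the robot touching nothing.
It also fails if it takes over 72 s, if anything falls off the work surface, if the arm or the gripper's body presses on something with over 40 N, if the wrist force passes 120 N, or if a joint passes its speed limit or range.

## Working session

There is one attempt and no reset: what is moved stays moved. The work goes in short steps, Python scripts to look and compute and a tool call to move; the robot and the scene stay as the last step left them, time stands still between calls to the robot, and variables do not carry over. Pictures are saved under pics/ and viewed, at most 10 in all, crops included, and the job is handed in when it is done.

Besides the shell and the picture viewer there is one more tool, called after "Call:" as name(argument=value, ...), one argument or row to a line, values as JSON. send_rows: Moves the arm, as the interface text tells. Its arguments: {"type":"object","properties":{"series":{"type":"array","items":{"type":"array"}}},"required":["series"]}

```bash
ls; mkdir -p pics
python3 - <<'E'
from bench import telemetry, camera, ctrl, spotter
import cv2
for c in ("scene","top"):
    d=camera(c); cv2.imwrite(f"pics/{c}0.png",d["pixels"][:,:,::-1]); print(c,d["xyz"],d["orientation"],d["camera_matrix"])
    for t in ["axle","valve_root","spoke_mid","brake_knob","brake_arm","wheel","stand","squeeze_bottle","paper_tape","red_driver","worn_pliers"]:
        try: print(t,[(([round(float(v),3) for v in r["xyz"]]),round(r["conf"],2)) for r in spotter.landmark_of(t,c)][:3])
        except Exception as e: print(t,e)
o=telemetry.get_obs();print(o)
E
```

```text
pics
scene [-0.0092132  -0.82827332  0.68464973] [ 0.81232324  0.52163671 -0.1363541  -0.22233682] [[599.98768475   0.         317.56331255]
 [  0.         599.98768475 243.43117944]
 [  0.           0.           1.        ]]
axle [([0.535, 0.112, 0.166], 0.71)]
valve_root [([0.574, 0.056, 0.228], 0.47)]
spoke_mid [([0.501, 0.149, 0.122], 0.65)]
brake_knob [([0.607, -0.16, 0.274], 0.69)]
brake_arm [([0.481, -0.106, 0.065], 0.72)]
wheel [([0.534, 0.11, 0.168], 0.83), ([0.71, 0.205, 0.0], 0.5)]
stand [([0.531, 0.113, -0.003], 0.58)]
squeeze_bottle [([0.66, -0.036, 0.0], 0.64)]
paper_tape [([0.688, 0.056, 0.002], 0.53)]
red_driver []
worn_pliers [([0.711, 0.205, 0.001], 0.68)]
top [0.46808169 0.11346702 1.24042927] [-0.70491421 -0.0380996   0.02522975  0.70781907] [[559.18709569   0.         317.50157582]
 [  0.         559.18709569 244.94519033]
 [  0.           0.           1.        ]]
axle [([0.535, 0.112, 0.168], 0.93)]
valve_root [([0.573, 0.055, 0.23], 0.51)]
spoke_mid [([0.506, 0.146, 0.121], 0.84)]
brake_knob [([0.605, -0.158, 0.277], 0.7), ([0.502, 0.149, 0.123], 0.45)]
brake_
[... 334 characters left out ...]
2, 'q': array([ 9.76724441e-01,  1.80809617e-01,  1.60698688e+00, -1.63340863e-05,
        1.35382641e+00, -2.06269403e-01]), 'dq': array([-1.34460267e-03, -1.81972467e-04,  6.28949374e-05,  6.61157565e-04,
        7.58289519e-04,  6.10713708e-04]), 'joint_efforts': array([ 5.14425774e-04, -4.44845974e+01, -3.51683092e+01, -1.92869857e-04,
        7.11675639e-04,  3.47559400e-06]), 'eef_pos': array([0.21741747, 0.53232206, 0.23128939]), 'eef_rot': array([ 1.45248614e-06,  1.92686758e-01,  9.81260319e-01, -1.70385507e-05]), 'wrist_force': array([ 0.12400791,  0.82671188, -0.04559768]), 'torque': array([-0.03313342, -0.02065682,  0.00827645]), 'grasp_force': 0.0, 'opening': 0.9965563400843767}
```

View pics/scene0.png

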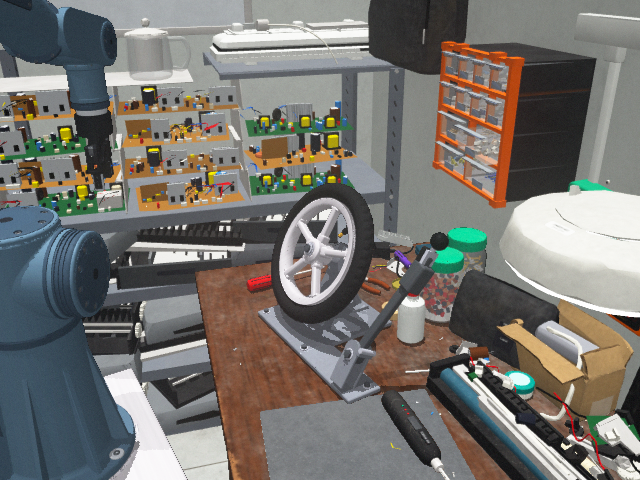

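View pics/top0.png

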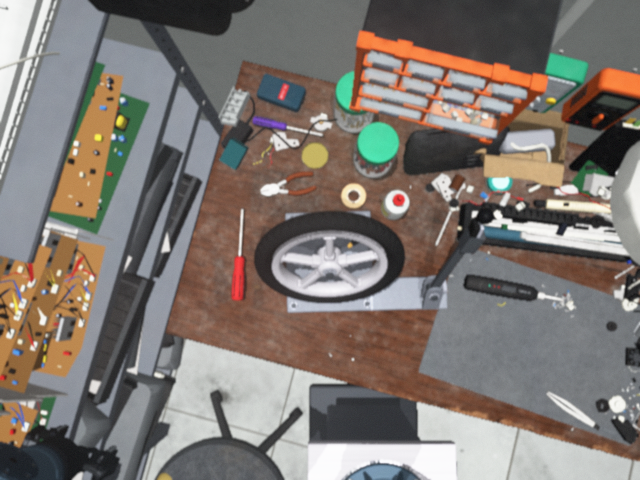

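The scene view shows the wheel at about (320,255), the parked brake arm with its knob at (439,241), and the bottle at (411,318). In the top view the valve is at upper right of the hub, about (350,244). The networks agree with the given sizes: yaw is about 1.5°, and the valve sits about 38° clockwise from the top, so it needs about 143° clockwise. I'll move to the front of the wheel and learn the kinematics from joint readings.

Call:
send_rows(
  series=[
    [[0,0,3],[20,-48,10],1],
    [[0,0,6],[40,-96,20],1],
    [[0,0,9],[60,-144,30],1],
    [[0,0,12],[80,-192,40],1],
    [[0,0,15],[100,-240,50],1],
    [[0,0,18],[120,-288,60],1],
    [[0,0,21],[140,-336,70],1],
    [[0,0,24],[160,-380,80],1],
    [[0,0,24],[160,-380,80],1],
  ],
)

```text
time_s: 2.33
eef_pos: [0.379, 0.1498, 0.3123]
eef_rot: [0.001, -0.013, 1.0, -0.0]
wrist_force: [-0.5, 0.4, 0.1]
opening: -0.001
grasp_force: 0.0
```

```bash
cat > rec.py <<'E'
from bench import telemetry
import json,numpy as np
o=telemetry.get_obs()
open('log.txt','a').write(json.dumps([list(map(float,o[k])) for k in('q','eef_pos','eef_rot')])+'\n')
print(o['time_s'],*[np.round(o[k],3).tolist() for k in('q','eef_pos','eef_rot','wrist_force','opening')])
E
python3 rec.py
```

```text
2.325 [0.084, -0.282, 1.887, -0.001, 1.534, -1.513] [0.379, 0.15, 0.312] [0.001, -0.013, 1.0, -0.0] [-0.54, 0.414, 0.062] -0.001
```

Call:
send_rows(
  series=[
    [[0,-10,0],[-10,0,0],1],
    [[0,-20,0],[-20,0,0],1],
    [[0,-30,0],[-20,0,0],1],
    [[0,-30,0],[-20,0,0],1],
  ],
)

```text
time_s: 2.82
eef_pos: [0.3549, 0.1535, 0.3099]
eef_rot: [0.259, -0.016, 0.966, -0.003]
wrist_force: [0.1, 0.3, 0.6]
opening: 0.003
grasp_force: 0.0
```

```bash
cat > kin.py <<'E'
import json,numpy as np
from scipy.optimize import least_squares
from scipy.spatial.transform import Rotation as R
lo=np.array([-2.99,-.89,.3,-1.14,0,-3.12]);hi=np.array([2.99,2.07,2.58,4.28,2.63,3.12])
def fk(q,p):
    a2,a3,d1,L,off,e=p
    r=R.from_euler('z',q[0]);x=np.array([0,0,d1])+r.apply([0,off,0])
    r=r*R.from_euler('y',q[1]);x=x+r.apply([0,0,a2])
    r=r*R.from_euler('y',q[2]);x=x+r.apply([e,0,a3])
    r=r*R.from_euler('z',q[3])*R.from_euler('y',q[4]);r=r*R.from_euler('z',q[5]);x=x+r.apply([0,0,L])
    return x,r
D=[json.loads(l) for l in open('log.txt')]
D.append([[0.976724441,.180809617,1.60698688,0,1.35382641,-.206269403],[.21741747,.53232206,.23128939],[0,.192686758,.981260319,0]])
def res(p): return np.concatenate([fk(d[0],p)[0]-d[1] for d in D])
P=least_squares(res,[.4,.5,.3,.2,.118,0.]).x
if __name__=='__main__':
    print(P.round(4),abs(res(P)).max())
    for d in D:
        w=d[2];print((fk(d[0],P)[1].inv()*R.from_quat([w[1],w[2],w[3],w[0]])).as_rotvec().round(3))
# wheel frame
C=np.array([.535,.112,.166]);yaw=np.radians(1.5)
Rs=R.from_euler('z',yaw);n=Rs.apply([np.cos(np.pi/6),0,-.5]);Y=Rs.apply([0,1,0]);U=Rs.apply([.5,0,np.cos(np.pi/6)])
def pt(cw,r,dep): a=np.radians(cw);return C+r*(-np.sin(a)*Y+np.cos(a)*U)+dep*n
def toolR(tilt,az=0.,roll=0): # tilt from down, tool y along stand y
    return Rs*R.from_euler('z',az,degrees=True)*R.from_euler('y',-tilt,degrees=True)*R.from_euler('x',180,degrees=True)*R.from_euler('z',180+roll,degrees=True)
def ik(x,r,q0):
    def f(q):
        X,r2=fk(q,P);return np.r_[(X-x)*10,(r2.inv()*r).as_rotvec()]
    s=least_squares(f,np.clip(q0,lo+1e-3,hi-1e-3),bounds=(lo,hi));return s.x,s.cost
if __name__=='__main__':
    for roll in(0,90,-90,180):
     for tilt in (30,45,60):
      for q0 in(D[1][0],[.1,-.5,2,3.1,.3,1.5]):
       print(roll,tilt,[(ik(pt(*a),toolR(tilt,0,roll),q0)[1]<1e-8) for a in[(200,60,-.08),(200,.06,-.08),(200,.06,.008),(270,.06,.008),(340,.06,.008),(340,.06,-.08)]], ik(pt(270,.06,.008),toolR(tilt,0,roll),q0)[0].round(2))
E
python3 kin.py
```

```text
[0.4382 0.5145 0.3134 0.3189 0.1178 0.0855] 2.8433255245818856e-06
[-0.    -0.     1.571]
[-0.    -0.     1.571]
[-0.    -0.     1.571]
0 30 [np.False_, np.True_, np.True_, np.True_, np.True_, np.True_] [ 0.13 -0.04  2.09 -0.09  0.57  0.17]
0 30 [np.False_, np.False_, np.False_, np.False_, np.False_, np.False_] [ 0.1  -0.08  2.34  4.28  0.    2.06]
0 45 [np.False_, np.True_, np.True_, np.True_, np.True_, np.True_] [ 0.15 -0.09  2.26 -0.44  0.2   0.52]
0 45 [np.False_, np.False_, np.False_, np.False_, np.False_, np.False_] [ 0.1  -0.09  2.34  4.28  0.    2.05]
0 60 [np.False_, np.False_, np.False_, np.False_, np.False_, np.True_] [ 0.1  -0.04  2.41  3.17  0.28 -3.12]
0 60 [np.False_, np.False_, np.False_, np.True_, np.False_, np.False_] [ 0.17 -0.02  2.39  3.57  0.3   2.8 ]
90 30 [np.False_, np.False_, np.False_, np.False_, np.False_, np.False_] [ 0.32  0.01  2.2  -1.14  0.42 -3.12]
90 30 [np.False_, np.True_, np.True_, np.True_, np.True_, np.True_] [ 0.13 -0.04  2.09 -0.09  0.57  1.74]
90 45 [np.False_, np.False_, np.False_, np.False_, np.False_, np.False_] [ 0.3  -0.01  2.22 -1.14  
[... 958 characters left out ...]
0.17 -0.02  2.39  3.57  0.3   1.23]
180 30 [np.False_, np.False_, np.False_, np.True_, np.False_, np.False_] [ 0.13 -0.04  2.09 -0.09  0.57 -2.97]
180 30 [np.False_, np.False_, np.False_, np.False_, np.False_, np.False_] [ 0.1  -0.08  2.34  2.23  0.    0.97]
180 45 [np.False_, np.False_, np.True_, np.True_, np.False_, np.False_] [ 0.15 -0.09  2.26 -0.44  0.2  -2.62]
180 45 [np.False_, np.False_, np.False_, np.False_, np.False_, np.False_] [ 0.1  -0.09  2.34  4.2   0.   -1.01]
180 60 [np.False_, np.False_, np.False_, np.False_, np.False_, np.True_] [ 0.1  -0.11  2.35 -0.85  0.   -2.25]
180 60 [np.False_, np.False_, np.True_, np.True_, np.True_, np.False_] [ 0.17 -0.02  2.39  3.57  0.3  -0.34]
```

```bash
cat > plan.py <<'E'
from kin import *
from bench import telemetry
def plan(wps,tilt,roll=-90,base=None):
    o=telemetry.get_obs();w=o['eef_rot'];r0=R.from_quat([w[1],w[2],w[3],w[0]]);x0=np.array(o['eef_pos']);q=np.array(o['q'])
    rt=toolR(tilt,0,roll)*R.from_euler('z',90,degrees=True)
    print('turn',np.degrees((rt*r0.inv()).as_rotvec()).round(1),'x0',x0.round(4),o['time_s'])
    for a in wps:
        x=pt(*a) if len(a)==3 else None
        q,c=ik(x,toolR(tilt,0,roll),q);print(a,((x-x0)*1000).round(0).tolist(),q.round(2),c<1e-8)
E
python3 - <<'E'
from plan import *
plan([(183,.066,-.1),(183,.066,-.05),(183,.066,.002)]+[(a,.062,.002) for a in range(195,330,15)]+[(326,.06,.002)],42)
E
```

```text
turn [  1.2 -12.   -0.1] x0 [0.3549 0.1535 0.3099] 2.825
(183, 0.066, -0.1) [60.0, -41.0, -151.0] [-0.06 -0.59  2.57  0.13  0.44 -1.75] True
(183, 0.066, -0.05) [104.0, -40.0, -176.0] [-0.04 -0.32  2.48  0.18  0.25 -1.8 ] True
(183, 0.066, 0.002) [149.0, -39.0, -202.0] [-0.03 -0.1   2.39  0.32  0.12 -1.93] True
(195, 0.062, 0.002) [151.0, -26.0, -197.0] [ 0.01 -0.09  2.37  0.07  0.13 -1.65] True
(210, 0.062, 0.002) [154.0, -11.0, -191.0] [ 0.06 -0.09  2.35 -0.17  0.15 -1.38] True
(225, 0.062, 0.002) [159.0, 2.0, -183.0] [ 0.1  -0.08  2.32 -0.3   0.18 -1.22] True
(240, 0.062, 0.002) [165.0, 12.0, -172.0] [ 0.13 -0.09  2.29 -0.34  0.22 -1.16] True
(255, 0.062, 0.002) [172.0, 18.0, -159.0] [ 0.15 -0.09  2.27 -0.33  0.25 -1.16] True
(270, 0.062, 0.002) [180.0, 21.0, -145.0] [ 0.15 -0.1   2.24 -0.3   0.29 -1.19] True
(285, 0.062, 0.002) [188.0, 19.0, -131.0] [ 0.14 -0.12  2.22 -0.25  0.32 -1.25] True
(300, 0.062, 0.002) [196.0, 13.0, -118.0] [ 0.12 -0.13  2.2  -0.19  0.35 -1.32] True
(315, 0.062, 0.002) [203.0, 3.0, -107.0] [ 0.09 -0.15  2.18 -0.12  0.38 -1.4 ] True
(326, 0.06, 0.002) [206.0, -7.0, -102.0] [ 0.06 -0.16  2.18 -0.07  0.39 -1.48] True
```

Call:
send_rows(
  series=[
    [[0,-4,0],[19,-10,-32],1],
    [[1,-8,0],[38,-20,-65],1],
    [[1,-12,0],[57,-30,-98],1],
    [[1,-12,0],[75,-40,-130],1],
    [[1,-12,0],[90,-40,-153],1],
    [[1,-12,0],[104,-40,-176],1],
    [[1,-12,0],[104,-40,-176],1],
    [[1,-12,0],[104,-40,-176],1],
  ],
)

```text
time_s: 3.82
eef_pos: [0.4619, 0.1125, 0.1356]
eef_rot: [0.358, -0.012, 0.934, 0.003]
wrist_force: [0.2, -0.5, -0.4]
opening: 0.002
grasp_force: 0.0
```

Run:
```python
from plan import *
plan([(183,.066,-.05),(183,.066,.002)]+[(a,.062,.002) for a in range(195,330,15)]+[(326,.06,.002)],42)
from bench import camera;import cv2
d=camera('scene');im=d['pixels'][150:390,230:470,::-1];cv2.imwrite('pics/s1.png',cv2.resize(im,None,fx=2.5,fy=2.5))
```

```text
turn [ 0.2 -0.1  0.1] x0 [0.4619 0.1125 0.1356] 3.825
(183, 0.066, -0.05) [-3.0, 1.0, -2.0] [-0.04 -0.32  2.48  0.18  0.25 -1.8 ] True
(183, 0.066, 0.002) [42.0, 2.0, -28.0] [-0.03 -0.1   2.39  0.32  0.12 -1.93] True
(195, 0.062, 0.002) [44.0, 15.0, -22.0] [ 0.01 -0.09  2.37  0.07  0.13 -1.65] True
(210, 0.062, 0.002) [47.0, 30.0, -17.0] [ 0.06 -0.09  2.35 -0.17  0.15 -1.38] True
(225, 0.062, 0.002) [52.0, 43.0, -9.0] [ 0.1  -0.08  2.32 -0.3   0.18 -1.22] True
(240, 0.062, 0.002) [58.0, 53.0, 3.0] [ 0.13 -0.09  2.29 -0.34  0.22 -1.16] True
(255, 0.062, 0.002) [65.0, 59.0, 16.0] [ 0.15 -0.09  2.27 -0.33  0.25 -1.16] True
(270, 0.062, 0.002) [73.0, 61.0, 29.0] [ 0.15 -0.1   2.24 -0.3   0.29 -1.19] True
(285, 0.062, 0.002) [81.0, 60.0, 43.0] [ 0.14 -0.12  2.22 -0.25  0.32 -1.25] True
(300, 0.062, 0.002) [89.0, 54.0, 56.0] [ 0.12 -0.13  2.2  -0.19  0.35 -1.32] True
(315, 0.062, 0.002) [96.0, 44.0, 67.0] [ 0.09 -0.15  2.18 -0.12  0.38 -1.4 ] True
(326, 0.06, 0.002) [99.0, 34.0, 73.0] [ 0.06 -0.16  2.18 -0.07  0.39 -1.48] True
```

View pics/s1.png

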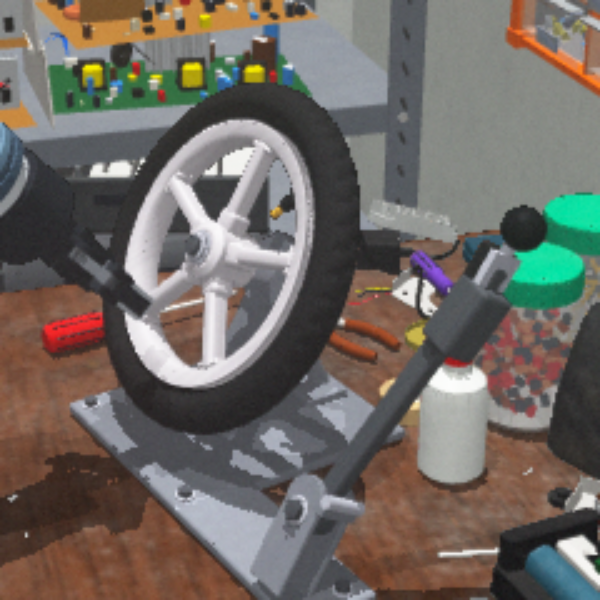

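The fingertip at (148,300) is in front of the gap between the lower-left spoke and the bottom one at (215,320). The valve, at (278,210), is far from it. Next I insert the finger.

Call:
send_rows(
  series=[
    [[0,0,0],[10,1,-7],1],
    [[0,0,0],[20,1,-14],1],
    [[0,0,0],[30,2,-21],1],
    [[0,0,0],[42,2,-28],1],
    [[0,0,0],[42,2,-28],1],
  ],
)

```text
time_s: 4.5
eef_pos: [0.5044, 0.1145, 0.1088]
eef_rot: [0.359, -0.012, 0.933, 0.003]
wrist_force: [0.7, 0.3, -0.2]
opening: -0.003
grasp_force: 0.0
```

Run:
```python
from plan import *
plan([(183,.066,.002)]+[(a,.062,.002) for a in range(190,330,10)]+[(326,.06,.002)],42)
```

```text
turn [0.2 0.1 0.1] x0 [0.5044 0.1145 0.1088] 4.5
(183, 0.066, 0.002) [-1.0, 0.0, -1.0] [-0.03 -0.1   2.39  0.32  0.12 -1.93] True
(190, 0.062, 0.002) [1.0, 7.0, 3.0] [-0.   -0.1   2.38  0.16  0.13 -1.75] True
(200, 0.062, 0.002) [3.0, 18.0, 6.0] [ 0.03 -0.09  2.36 -0.02  0.13 -1.54] True
(210, 0.062, 0.002) [5.0, 28.0, 10.0] [ 0.06 -0.09  2.35 -0.17  0.15 -1.38] True
(220, 0.062, 0.002) [7.0, 37.0, 15.0] [ 0.09 -0.08  2.33 -0.27  0.17 -1.26] True
(230, 0.062, 0.002) [11.0, 44.0, 22.0] [ 0.11 -0.08  2.31 -0.32  0.19 -1.19] True
(240, 0.062, 0.002) [15.0, 51.0, 29.0] [ 0.13 -0.09  2.29 -0.34  0.22 -1.16] True
(250, 0.062, 0.002) [20.0, 55.0, 38.0] [ 0.14 -0.09  2.28 -0.34  0.24 -1.15] True
(260, 0.062, 0.002) [25.0, 58.0, 47.0] [ 0.15 -0.1   2.26 -0.32  0.27 -1.17] True
(270, 0.062, 0.002) [31.0, 60.0, 56.0] [ 0.15 -0.1   2.24 -0.3   0.29 -1.19] True
(280, 0.062, 0.002) [36.0, 59.0, 66.0] [ 0.15 -0.11  2.22 -0.27  0.31 -1.23] True
(290, 0.062, 0.002) [41.0, 56.0, 75.0] [ 0.14 -0.12  2.21 -0.23  0.33 -1.27] True
(300, 0.062, 0.002) [46.0, 52.0, 83.0] [ 0.12 -0.13  2.2  -0.19  0.35 -1.32] True
(310, 0.062, 0.002) [51.0, 46.0, 91.0] [ 0.1  -0.14  2.19 -0.15  0.37 -1.38] True
(320, 0.062, 0.002) [55.0, 38.0, 97.0] [ 0.08 -0.15  2.18 -0.1   0.38 -1.43] True
(326, 0.06, 0.002) [56.0, 32.0, 99.0] [ 0.06 -0.16  2.18 -0.07  0.39 -1.48] True
```

Call:
send_rows(
  series=[
    [[0,0,0],[1,5,2],1],
    [[0,0,0],[2,10,4],1],
    [[0,0,0],[3,15,5],1],
    [[0,0,0],[4,20,7],1],
    [[0,0,0],[5,24,8],1],
    [[0,0,0],[5,28,10],1],
    [[0,0,0],[6,33,12],1],
    [[0,0,0],[7,37,15],1],
    [[0,0,0],[9,41,18],1],
    [[0,0,0],[11,44,22],1],
  ],
)

```text
time_s: 5.75
eef_pos: [0.5142, 0.1584, 0.1299]
eef_rot: [0.359, -0.012, 0.933, 0.003]
wrist_force: [-1.2, -1.7, -1.0]
opening: 0.004
grasp_force: 0.9
```

Call:
send_rows(
  series=[
    [[0,0,0],[2,3,4],1],
    [[0,0,0],[4,7,8],1],
    [[0,0,0],[6,9,12],1],
    [[0,0,0],[9,11,16],1],
    [[0,0,0],[12,13,20],1],
    [[0,0,0],[14,14,25],1],
    [[0,0,0],[17,15,30],1],
    [[0,0,0],[20,16,35],1],
    [[0,0,0],[23,15,40],1],
  ],
)

```text
time_s: 6.88
eef_pos: [0.5376, 0.1734, 0.1696]
eef_rot: [0.358, -0.012, 0.933, 0.003]
wrist_force: [-1.4, -0.0, -1.5]
opening: -0.0
grasp_force: 0.9
```

Run:
```python
from plan import *
plan([(a,.062,.002) for a in range(270,330,10)]+[(326,.06,.002)],42)
from bench import spotter,camera
for c in('top','scene'):
    camera(c)
    for t in('valve_root','spoke_mid','axle'):
        for r in spotter.landmark_of(t,c)[:1]:
            v=np.array(r['xyz'])-C;print(c,t,v.round(3),r['conf'],'cw',np.degrees(np.arctan2(-v@Y,v@U)).round(1))
```

```text
turn [0.2 0.  0.1] x0 [0.5376 0.1734 0.1696] 6.875
(270, 0.062, 0.002) [-2.0, 1.0, -5.0] [ 0.15 -0.1   2.24 -0.3   0.29 -1.19] True
(280, 0.062, 0.002) [3.0, -0.0, 5.0] [ 0.15 -0.11  2.22 -0.27  0.31 -1.23] True
(290, 0.062, 0.002) [8.0, -3.0, 14.0] [ 0.14 -0.12  2.21 -0.23  0.33 -1.27] True
(300, 0.062, 0.002) [13.0, -7.0, 22.0] [ 0.12 -0.13  2.2  -0.19  0.35 -1.32] True
(310, 0.062, 0.002) [18.0, -13.0, 30.0] [ 0.1  -0.14  2.19 -0.15  0.37 -1.38] True
(320, 0.062, 0.002) [22.0, -21.0, 37.0] [ 0.08 -0.15  2.18 -0.1   0.38 -1.43] True
(326, 0.06, 0.002) [23.0, -27.0, 38.0] [ 0.06 -0.16  2.18 -0.07  0.39 -1.48] True
top valve_root [-0.022 -0.085 -0.043] 0.62 cw 120.2
top spoke_mid [0.008 0.055 0.028] 0.71 cw -62.0
top axle [0.    0.002 0.002] 0.57 cw -42.6
scene valve_root [-0.021 -0.084 -0.044] 0.56 cw 120.9
scene spoke_mid [0.009 0.053 0.032] 0.81 cw -58.6
scene axle [-0.004 -0.001  0.   ] 0.79 cw 147.8
```

Call:
send_rows(
  series=[
    [[0,0,0],[3,0,5],1],
    [[0,0,0],[6,-2,10],1],
    [[0,0,0],[8,-3,14],1],
    [[0,0,0],[11,-5,18],1],
    [[0,0,0],[13,-7,22],1],
    [[0,0,0],[16,-10,26],1],
    [[0,0,0],[18,-13,30],1],
    [[0,0,0],[19,-15,32],1],
    [[0,0,0],[20,-17,34],1],
    [[0,0,0],[20,-17,34],1],
  ],
)

```text
time_s: 8.52
eef_pos: [0.5579, 0.1561, 0.2039]
eef_rot: [0.359, -0.012, 0.933, 0.003]
wrist_force: [0.3, -0.8, 1.0]
opening: -0.002
grasp_force: 0.0
```

```bash
cat > look.py <<'E'
from plan import *
from bench import spotter,camera
def look(n=2):
  o=telemetry.get_obs();v=np.array(o['eef_pos'])-C;print('tip y,u,n',(v@Y).round(4),(v@U).round(4),(v@n_).round(4),o['wrist_force'].round(1),o['time_s'])
  A={}
  for k in range(n):
   for c in('top','scene'):
    camera(c)
    for t,o_ in(('valve_root',0),('spoke_mid',180),('axle',0)):
        for r in spotter.landmark_of(t,c)[:1]:
            v=np.array(r['xyz'])-C
            if t=='axle': A.setdefault('ax',[]).append(v);continue
            A.setdefault((c,t),[]).append((np.degrees(np.arctan2(-v@Y,v@U))+o_)%360)
  for k in A: print(k,np.round(np.mean(A[k],0) if k=='ax' else A[k],4 if k=='ax' else 1))
n_=n
E
python3 -c "
from look import *
look(4)"
```

```text
tip y,u,n 0.0435 0.0449 0.0019 [ 0.3 -0.8  1. ] 8.525
('top', 'valve_root') [158.  156.9 159.  156. ]
('top', 'spoke_mid') [160.3   0.3 161.8]
ax [-0.0016  0.001   0.0016]
('scene', 'valve_root') [156.6 157.3 156.7 156.5]
('scene', 'spoke_mid') [159.1 159.2 160.1 157.9]
```

Call:
send_rows(
  series=[
    [[0,0,0],[1,-3,2],1],
    [[0,0,0],[2,-6,3],1],
    [[0,0,0],[3,-9,4],1],
    [[0,0,0],[3,-12,4],1],
    [[0,0,0],[3,-14,4],1],
    [[0,0,0],[3,-16,4],1],
    [[0,0,0],[3,-17,4],1],
    [[0,0,0],[3,-17,4],1],
  ],
)

```text
time_s: 11.12
eef_pos: [0.5603, 0.1391, 0.2072]
eef_rot: [0.358, -0.012, 0.934, 0.003]
wrist_force: [-0.4, 0.7, 0.5]
opening: 0.002
grasp_force: 0.1
```

```bash
cat > over.py <<'E'
from look import *
import cv2
def proj(d,X):
    q=d['orientation'];r=R.from_quat([q[1],q[2],q[3],q[0]]);p=r.inv().apply(np.array(X)-d['xyz'])*[1,-1,-1]
    p=p@np.array(d['camera_matrix']).T;return p[:,:2]/p[:,2:]
def over(name,th,crops={'top':(330,258),'scene':(320,255)}):
    out=[]
    for c in('top','scene'):
        d=camera(c);S=4;cx,cy=crops[c];h=75
        im=cv2.resize(np.ascontiguousarray(d['pixels'][cy-h:cy+h,cx-h:cx+h,::-1]),None,fx=S,fy=S,interpolation=cv2.INTER_CUBIC)
        raw=im.copy()
        def pl(X,col,cl=False):
            p=((proj(d,X)-[cx-h,cy-h]+.5)*S).astype(int);cv2.polylines(im,[p.reshape(-1,1,2)],cl,col,1)
        for k in range(5): pl([pt(th+180+72*k,.026,-.014),pt(th+180+72*k,.092,-.014)],(0,0,255))
        pl([pt(th,.061,0),pt(th,.093,0)],(0,200,0))
        pl([pt(a,.145,0) for a in range(0,360,5)],(255,0,0),True)
        pl([pt(a,.109,-.018) for a in range(0,360,5)],(255,255,0),True)
        out.append(im)
    im=np.hstack(out);cv2.imwrite(f'pics/{name}.png',cv2.resize(im,(800,400),interpolation=cv2.INTER_AREA))
E
python3 -c "
from over import *
look(3); over('o1',176)"
```

```text
tip y,u,n 0.0265 0.0487 0.002 [-0.4  0.7  0.5] 11.125
('top', 'spoke_mid') [173.7 172.2 174.7]
ax [-0.0015 -0.0004  0.0007]
('scene', 'valve_root') [170.6 172.5 172.5]
('scene', 'spoke_mid') [177.  173.6 174.4]
```

View pics/o1.png

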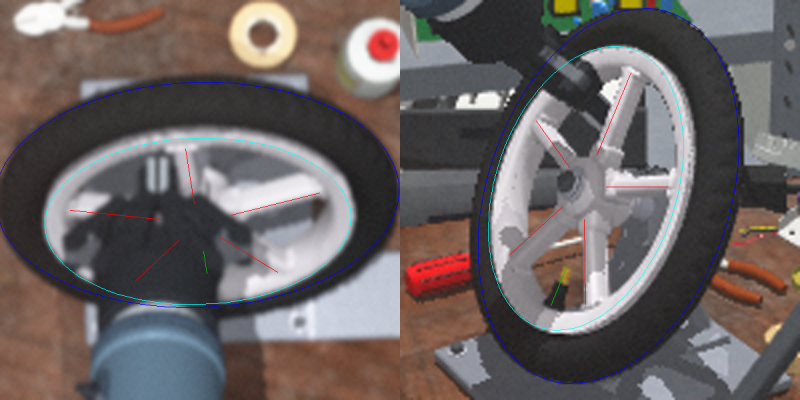

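The overlay circles lie on the wheel. The valve shows at (560,285) in the right half, a few degrees short of the bottom. The spokes agree with about 174°. I push the last bit slowly, then withdraw to measure.

Call:
send_rows(
  series=[
    [[0,0,0],[0,-1,0],1],
    [[0,0,0],[0,-2,0],1],
    [[0,0,0],[0,-3,0],1],
    [[0,0,0],[0,-4,0],1],
    [[0,0,0],[0,-5,0],1],
    [[0,0,0],[0,-5,0],1],
    [[0,0,0],[0,3,0],1],
    [[0,0,0],[-20,3,10],1],
    [[0,0,0],[-45,3,26],1],
    [[0,0,0],[-70,30,60],1],
  ],
)

```text
time_s: 13.68
eef_pos: [0.4886, 0.1677, 0.2652]
eef_rot: [0.356, -0.01, 0.934, 0.002]
wrist_force: [1.5, 1.1, 0.3]
opening: -0.001
grasp_force: 0.0
```

Call:
send_rows(
  series=[
    [[0,0,0],[-20,45,30],1],
    [[0,0,0],[-40,90,60],1],
    [[0,0,0],[-60,140,90],1],
    [[0,0,0],[-60,160,90],1],
  ],
)

```text
time_s: 14.18
eef_pos: [0.4297, 0.3328, 0.3608]
eef_rot: [0.36, -0.014, 0.933, 0.005]
wrist_force: [0.5, -0.3, -0.5]
opening: 0.001
grasp_force: 0.0
```

```bash
python3 -c "
from over import *
look(3); over('o2',180)"
```

```text
tip y,u,n 0.2235 0.119 -0.1836 [ 0.5 -0.3 -0.5] 14.175
('top', 'valve_root') [176.5 177.9 177.2]
ax [-0.0011 -0.0005  0.0012]
('scene', 'valve_root') [177.6 176.7 176. ]
('scene', 'spoke_mid') [180.2 181.6 180.6]
('top', 'spoke_mid') [179.8 179.7]
```

View pics/o2.png

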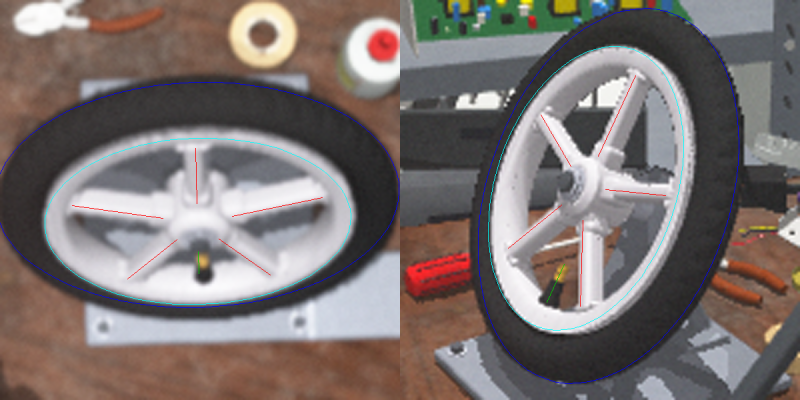

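The overlay at 180° has all spoke lines nearly centred on the spokes. The stem, at (203,265) on the left and (555,285) on the right, looks straight. I'll refine this with an edge fit.

```bash
cat > fit.py <<'E'
from over import *
from scipy.ndimage import map_coordinates
from scipy.optimize import differential_evolution
def fit():
    ims=[]
    for c in('top','scene'):
        d=camera(c);g=cv2.GaussianBlur(cv2.cvtColor(d['pixels'],cv2.COLOR_RGB2GRAY).astype(np.float32),(0,0),.8)
        ims.append((d,np.hypot(cv2.Sobel(g,5,1,0),cv2.Sobel(g,5,0,1))))
    rr=np.linspace(.036,.086,20)
    def pts(th,dep=-.014):
        L=[]
        for k in range(5):
            a=np.radians(th+180+72*k);e=-np.sin(a)*Y+np.cos(a)*U;t=-np.cos(a)*Y-np.sin(a)*U
            for s in(-.0065,.0065): L+=[C+r*e+s*t+dep*n for r in rr]
        return np.array(L)
    circ=np.array([C+r*(-np.sin(a)*Y+np.cos(a)*U)+-.018*n for r in (.109,) for a in np.radians(range(0,360,4))])
    def sc(th,sh,im):
        d,g=im;f=lambda X:map_coordinates(g,(proj(d,X)+sh)[:,::-1].T,order=1).clip(0,150).mean()
        return f(pts(th))+.7*f(circ)
    for i,nm in enumerate(('top','scene')):
        r=differential_evolution(lambda p:-sc(p[0],p[1:],ims[i]),[(165,195),(-4,4),(-4,4)],seed=1);print(nm,r.x.round(2),r.fun.round(1))
    r=differential_evolution(lambda p:-sc(p[0],p[1:3],ims[0])-sc(p[0],p[3:],ims[1]),[(165,195)]+[(-4,4)]*4,seed=1);print('both',r.x.round(2))
if __name__=='__main__': fit()
E
python3 fit.py
```

```text
top [165.86   0.53  -2.42] -199.3
scene [178.18   1.7   -0.36] -235.4
both [ 1.7849e+02  8.0000e-02 -2.1100e+00  1.7200e+00 -4.5000e-01]
```

Both sources say 178.5°, so I give it a further 1.5° nudge.

Call:
send_rows(
  series=[
    [[0,0,0],[20,-55,-30],1],
    [[0,0,0],[40,-110,-60],1],
    [[0,0,0],[59,-165,-96],1],
    [[0,0,0],[86,-190,-128],1],
    [[0,0,0],[86,-190,-128],1],
    [[0,0,0],[108,-190,-141],1],
    [[0,0,0],[130,-190,-153],1],
    [[0,0,0],[130,-190,-153],1],
  ],
)

```text
time_s: 16.58
eef_pos: [0.5607, 0.14, 0.204]
eef_rot: [0.358, -0.013, 0.934, 0.003]
wrist_force: [-0.5, -0.1, -0.5]
opening: -0.003
grasp_force: 0.0
```

```bash
python3 rec.py
```

```text
16.575 [0.05, -0.159, 2.189, -0.051, 0.38, -1.508] [0.561, 0.14, 0.204] [0.358, -0.013, 0.934, 0.003] [-0.484, -0.145, -0.496] -0.003
```

Call:
send_rows(
  series=[
    [[0,0,0],[0,-2,0],1],
    [[0,0,0],[0,-4,0],1],
    [[0,0,0],[0,-5,0],1],
    [[0,0,0],[0,-6,0],1],
    [[0,0,0],[0,-7,0],1],
    [[0,0,0],[0,-7.7,0],1],
    [[0,0,0],[0,-7.7,0],1],
  ],
)

```text
time_s: 17.45
eef_pos: [0.5606, 0.1316, 0.2045]
eef_rot: [0.359, -0.012, 0.933, 0.003]
wrist_force: [0.5, 1.4, 1.1]
opening: -0.002
grasp_force: 0.8
```

Call:
send_rows(
  series=[
    [[0,0,0],[0,8,0],1],
    [[0,0,0],[-20,8,12],1],
    [[0,0,0],[-45,8,26],1],
    [[0,0,0],[-75,8,70],1],
    [[0,0,0],[-100,8,120],1],
    [[0,0,0],[-110,8,170],1],
  ],
)

```text
time_s: 18.2
eef_pos: [0.4489, 0.1395, 0.3754]
eef_rot: [0.358, -0.012, 0.933, 0.003]
wrist_force: [0.9, 0.0, 0.2]
opening: 0.003
grasp_force: 0.0
```

```bash
python3 -c "
from fit import *
look(2);fit()
for t in('brake_knob','brake_arm'):
  for c in('top','scene'):
    print(t,[(r['xyz'],r['conf']) for r in spotter.landmark_of(t,c)[:1]])"; python3 rec.py
```

```text
tip y,u,n 0.0297 0.1387 -0.1786 [0.9 0.  0.2] 18.2
('top', 'valve_root') [179.7 179.8]
('top', 'spoke_mid') [184.7 185.3]
ax [-0.0019 -0.0006  0.0001]
('scene', 'valve_root') [178.5 178.5]
('scene', 'spoke_mid') [184.  183.4]
top [168.04   0.43  -2.33] -200.1
scene [180.71   1.75  -0.44] -230.5
both [ 1.8089e+02  3.0000e-02 -2.0100e+00  1.8000e+00 -5.5000e-01]
brake_knob [([0.605, -0.1588, 0.2778], 0.88)]
brake_knob [([0.6038, -0.157, 0.2728], 0.72)]
brake_arm [([0.4815, -0.1065, 0.0633], 0.61)]
brake_arm [([0.4801, -0.1043, 0.0631], 0.93)]
19.3 [0.072, -0.674, 2.166, -0.043, 0.918, -1.512] [0.45, 0.14, 0.374] [0.358, -0.012, 0.933, 0.003] [-0.226, -0.485, 0.127] -0.003
```

The wheel is now at about 181° by both measures, within about a degree. Now the brake: approach the knob from its outer side.

```bash
python3 -c "
from kin import *
q=D[-2][0]
for x in [(.45,.14,.374),(.48,-.04,.38),(.50,-.212,.38),(.56,-.212,.327),(.614,-.212,.267),(.614,-.19,.267),(.616,-.1,.27),(.616,-.08,.27)]:
    q,c=ik(np.array(x),toolR(42,0,-90),q);print(x,q.round(2),c<1e-8)"
```

```text
(0.45, 0.14, 0.374) [ 0.07 -0.68  2.17 -0.04  0.92 -1.52] True
(0.48, -0.04, 0.38) [-0.62 -0.68  2.16  0.47  1.09 -2.31] True
(0.5, -0.212, 0.38) [-0.98 -0.4   2.    0.66  1.18 -2.72] True
(0.56, -0.212, 0.327) [-0.85 -0.23  1.98  0.67  0.98 -2.71] True
(0.614, -0.212, 0.267) [-0.76 -0.04  1.94  0.71  0.81 -2.74] True
(0.614, -0.19, 0.267) [-0.72 -0.07  1.97  0.7   0.79 -2.7 ] True
(0.616, -0.1, 0.27) [-0.54 -0.15  2.03  0.59  0.7  -2.49] True
(0.616, -0.08, 0.27) [-0.5  -0.16  2.04  0.56  0.68 -2.44] True
```

Call:
send_rows(
  series=[
    [[0,0,0],[8,-50,2],1],
    [[0,0,0],[16,-100,4],1],
    [[0,0,0],[23,-150,6],1],
    [[0,0,0],[30,-200,6],1],
    [[0,0,0],[37,-250,6],1],
    [[0,0,0],[44,-300,6],1],
    [[0,0,0],[50,-350,6],1],
    [[0,0,0],[50,-352,6],1],
    [[0,0,0],[50,-352,6],1],
  ],
)

```text
time_s: 20.42
eef_pos: [0.5003, -0.2121, 0.3799]
eef_rot: [0.358, -0.012, 0.934, 0.003]
wrist_force: [-0.2, 0.1, -0.2]
opening: -0.002
grasp_force: 0.0
```

```bash
python3 rec.py
```

```text
20.425 [-0.981, -0.404, 2.002, 0.655, 1.181, -2.72] [0.5, -0.212, 0.38] [0.358, -0.012, 0.934, 0.003] [-0.209, 0.117, -0.164] -0.002
```

Call:
send_rows(
  series=[
    [[0,0,0],[30,0,-27],1],
    [[0,0,0],[60,0,-54],1],
    [[0,0,0],[88,0,-84],1],
    [[0,0,0],[114,0,-113],1],
    [[0,0,0],[114,0,-113],1],
    [[0,0,0],[114,10,-113],1],
    [[0,0,0],[114,18,-113],1],
    [[0,0,0],[114,24,-113],1],
    [[0,0,0],[114,28,-113],1],
  ],
)

```text
time_s: 21.55
eef_pos: [0.6146, -0.1846, 0.2687]
eef_rot: [0.359, -0.012, 0.933, 0.002]
wrist_force: [0.2, -1.7, 2.0]
opening: 0.002
grasp_force: 0.9
```

Call:
send_rows(
  series=[
    [[0,0,0],[0,4,0],1],
    [[0,0,0],[0,8,1],1],
    [[0,0,0],[0,12,1],1],
    [[0,0,0],[1,16,2],1],
    [[0,0,0],[1,20,2],1],
    [[0,0,0],[1,24,3],1],
    [[0,0,0],[2,28,3],1],
    [[0,0,0],[2,32,4],1],
    [[0,0,0],[2,36,4],1],
  ],
)

```text
time_s: 22.68
eef_pos: [0.6165, -0.148, 0.2713]
eef_rot: [0.358, -0.012, 0.933, 0.003]
wrist_force: [0.4, -0.3, 0.5]
opening: -0.001
grasp_force: 0.4
```

```bash
python3 -c "
from look import *
for c in('top','scene'):
    camera(c)
    print([(r['xyz'],r['conf']) for r in spotter.landmark_of('brake_knob',c)[:1]])"; python3 rec.py
```

```text
[([0.6063, -0.117, 0.2783], 0.68)]
[([0.6077, -0.1199, 0.2784], 0.93)]
22.875 [-0.639, -0.11, 1.996, 0.648, 0.748, -2.606] [0.616, -0.148, 0.271] [0.358, -0.012, 0.933, 0.003] [0.41, 0.309, -0.306] -0.001
```

Call:
send_rows(
  series=[
    [[0,0,0],[0,4,0],1],
    [[0,0,0],[0,8,0],1],
    [[0,0,0],[0,12,0],1],
    [[0,0,0],[0,16,0],1],
    [[0,0,0],[0,20,0],1],
    [[0,0,0],[0,24,0],1],
    [[0,0,0],[0,28,0],1],
    [[0,0,0],[0,30,0],1],
    [[0,0,0],[0,30,0],1],
    [[0,0,0],[0,30,0],1],
  ],
)

```text
time_s: 24.12
eef_pos: [0.6164, -0.1184, 0.2713]
eef_rot: [0.358, -0.012, 0.933, 0.003]
wrist_force: [-0.1, -0.2, 0.1]
opening: -0.001
grasp_force: 0.0
```

```bash
python3 -c "
from look import *
for c in('top','scene'):
    camera(c)
    print([(r['xyz'],r['conf']) for r in spotter.landmark_of('brake_knob',c)[:1]])"; python3 rec.py
```

```text
[([0.6041, -0.0812, 0.2784], 0.74)]
[([0.6072, -0.0768, 0.2779], 0.76)]
24.325 [-0.579, -0.135, 2.018, 0.613, 0.717, -2.534] [0.616, -0.119, 0.271] [0.358, -0.012, 0.933, 0.003] [-0.411, -0.269, 0.062] 0.005
```

The knob has left the finger and is falling inward by itself. I withdraw back and out.

Call:
send_rows(
  series=[
    [[0,0,0],[0,-15,0],1],
    [[0,0,0],[-28,-25,27],1],
    [[0,0,0],[-56,-35,54],1],
    [[0,0,0],[-84,-50,84],1],
    [[0,0,0],[-110,-80,110],1],
    [[0,0,0],[-110,-90,110],1],
    [[0,0,0],[-110,-90,110],1],
    [[0,0,0],[-110,-90,110],1],
    [[0,0,0],[-110,-90,110],1],
    [[0,0,0],[-110,-90,110],1],
  ],
)

```text
time_s: 25.58
eef_pos: [0.5067, -0.2075, 0.3808]
eef_rot: [0.358, -0.013, 0.934, 0.003]
wrist_force: [-0.2, 0.3, 0.6]
opening: 0.001
grasp_force: 0.0
```

```bash
python3 -c "
from fit import *
look(2);fit();over('o3',180)
for t in('brake_knob','squeeze_bottle','paper_tape'):
  for c in('top','scene'):
    print(t,c,[(np.round(r['xyz'],3),r['conf']) for r in spotter.landmark_of(t,c)[:1]])"; python3 rec.py
```

```text
tip y,u,n -0.3187 0.1677 -0.1391 [-0.2  0.3  0.6] 25.575
('top', 'valve_root') [180.9 178.6]
('top', 'spoke_mid') [182. 185.]
ax [-0.0008  0.0001  0.0007]
('scene', 'valve_root') [178.2 178.6]
('scene', 'spoke_mid') [184.9 182.8]
top [168.46   0.3   -2.35] -200.6
scene [180.78   1.71  -0.51] -234.5
both [ 1.8051e+02  1.0000e-01 -2.2100e+00  1.6300e+00 -5.0000e-01]
brake_knob top [(array([ 0.593, -0.004,  0.266]), 0.61)]
brake_knob scene [(array([ 0.593, -0.002,  0.263]), 0.76)]
squeeze_bottle top [(array([ 0.666, -0.026,  0.   ]), 0.82)]
squeeze_bottle scene [(array([ 0.658, -0.034,  0.001]), 0.69)]
paper_tape top [(array([0.686, 0.056, 0.002]), 0.69)]
paper_tape scene [(array([0.687, 0.056, 0.003]), 0.83)]
26.875 [-0.959, -0.397, 1.995, 0.649, 1.168, -2.702] [0.506, -0.208, 0.381] [0.358, -0.012, 0.933, 0.003] [0.285, -0.809, 0.881] -0.0
```

View pics/o3.png

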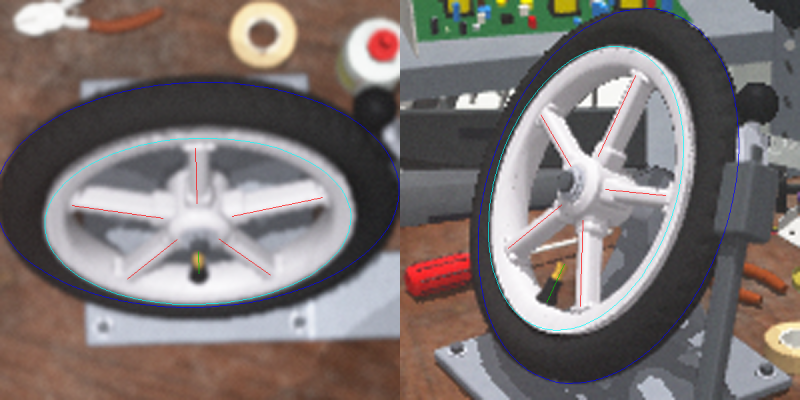

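The brake arm rests on the tyre, with the knob where it should be. The stem at (198,265) points straight up at the hub, and the bystanders have not moved.

```bash
python3 -c "
from bench import ctrl; print(ctrl.hand_in())"
```

```text
the job is handed in; nothing more can be done
None
```

The job is handed in: the valve is at the bottom with its stem pointing straight up (within about 1°), the brake shoe rests on the tyre, the bottle and tape measured in the same place, and the tools were never approached; the robot's clock read about 27 s.

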